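# Sort the saw offcuts into trays by length

## Robot

A 6-joint arm with a two-finger parallel gripper is mounted at the origin on the work surface; the furniture and walls round the work are solid. World frame = base frame: x ahead of the robot, y to its left, z up, the work surface at z = 0. Lengths are in m, angles in rad, forces in N, time in s.
With the tool pointing down it reaches from about 0.425 to 0.95 m from the base axis. Payload 3.5 kg.
Tool frame: the origin (TCP) lies between the finger pads; the fingertips stand 22 mm ahead of it and the grasp point (between the pads) lies 3 mm ahead of it (ctrl.nose_length is the z of the fingertips in the tool frame, in m); z points along the fingers, y is the line along which they close (so a half turn about z gives the same grasp; the last joint's range is limited). The gripper opens to 85 mm and grips with 20 to 120 N. Pads are 22 mm wide; open, the fingers measure 114 mm over their backs; the gripper's body (76 mm by 85 mm) begins 54 mm behind the grasp point. The pads swing forward as they close: fully open they stand 13 mm farther back than shut.
Start: joints at [-1.436, 0.286, 1.577, -0, 1.279, -0.15], TCP at [0.19, -0.648, 0.253] pointing down, gripper open.
Joint ranges: [-2.77, 2.77], [-0.9, 2.22], [0.21, 2.48], [-1.53, 4.67], [0.24, 2.81], [-2.84, 2.84]. Speed limits (rad/s): [2.79, 2.79, 3.14, 3.14, 3.14, 3.14].

## Interface

Orientations are given as a unit quaternion [x, y, z, w].
In Python, from plant import ctrl gives the robot as it stands. The module is installed in compiled form; this text tells all that it offers.
- The arm moves only by the tool send_rows, never from a script. Its argument "rows" is text: rows parted by semicolons, each of 7 numbers parted by spaces: the turn, a rotation vector about the tool's x, y, z in normalised numbers (1 is 180 degrees), then the shift along the tool's x, y, z in fractions of the full range, 1 being 800 mm, then the opening, from -1 (shut) to 1 (fully open). A call has 1 to 8 rows; each row is the pose to reach, as a shift and turn from the pose commanded when the call began, along the tool's axes at that moment; what a row does not reach only later rows make up. A row lasts 1/8 s, in which the tool goes at most 62.5 mm and 10.7 degrees, less where a joint would pass 70% of its speed; a pose out of reach is approached as far as the arm can. A shift or turn number past 1, either way, is cut back to 1. A call with a gripper value outside its range is refused whole. The fingers move at their own pace and stop on an object; "grip_force" is the grip in N (left out, the last holds). Time passes only in rows, so rows that repeat a pose let the fingers close. It gives the time, the measured TCP pose, the force, the opening and the grip force at its end, in the units of the state.
- ctrl.get_state(): the state, without advancing time (a new reading comes with each control period).
- ctrl.read_camera(name): name is "side" or "top" or "wrist"; returns a dict with "color" (420x560x3 uint8, red, green, blue), "fx", "fy", "cx", "cy" (pixels), "extrinsics" (4x4, takes a point from world to camera coordinates). Camera axes: x right, y down, z forward; pixel columns grow to the right and rows downward; lengths in m; the calibration is good to about 2 mm. The wrist camera is an equidistant fisheye: a pixel r from the principal point sees the ray r / f radians off the axis. A picture is of the moment at which its call begins. There is no depth.
- ctrl.sign_off(): hands the job in; it is judged then, once.
Trained networks look in a picture, given as the dict that the camera call returned (one of the last four; its "shot" number tells which), for a name from the list of things; names that differ only in an ending like _2 or _b are one class to them, and where a whole thing is asked for, a point or a joint stands for the part that bears it (a point fixed in the world has none). Each returns a list of dicts, best first, with "p" (0 to 1); they miss things now and then, are a little off and sometimes report something else, mostly with a low value. They report only what shows in the picture. A call takes as long as a camera call.
- ctrl.look_for(picture, target): "position" ([x, y, z] in m, in the coordinates of the camera as it stood for that picture, good to about 4 mm: the middle of the surface that is visible of it).
The state is a dict: "time": time; "qpos": joint angles; "dq": joint speeds; "joint_efforts": joint torques, N m; "eef_pos": TCP position; "tcp_rot": TCP orientation; "contact_force": force on the tool from outside, world axes, zero at the start; "wrist_torque": the same for the moment, N m; "opening": opening from 0.0 (shut) to 1.0 (fully open); "finger_force": force on a finger pad.
Only numpy, scipy, OpenCV 4.12 (cv2) and the standard library are available. Lean on these libraries where they do the work, as an engineer would, in place of code of your own. Each camera call takes 0.05 s, during which the arm holds its last target. There are 200 camera calls.

## Task

Sort the three thin offcut strips on the saw table into the three blue trays by length: the shortest strip into the shortest tray, the middle one into the middle tray, the longest into the longest tray. Lay each flat on its tray floor, inside the walls, and let go; leave the thick cream block and the tape roll where they are.

Things in the scene. Friction and masses are not known exactly. Their poses are not given: they have to be found in the camera images.
- strip_short: loose flat pale birch wood strip, 110 mm long (its y axis), 45 mm wide (its x axis), 16 mm thick, lying flat, its length pointing roughly away from the robot (world x, within 0.5 rad); origin at the centre of its underside, z up. Grip it at the middle across the 45 mm width.
- strip_medium: loose flat dark brown walnut wood strip, 160 mm long (its y axis), 45 mm wide (its x axis), 20 mm thick, lying flat, its length pointing roughly away from the robot (world x, within 0.5 rad); origin at the centre of its underside, z up. Grip it at the middle across the 45 mm width.
- strip_long: loose flat mid-brown oak wood strip, 200 mm long (its y axis), 50 mm wide (its x axis), 22 mm thick, lying flat, its length pointing roughly away from the robot (world x, within 0.5 rad); origin at the centre of its underside, z up. Grip it at the middle across the 50 mm width.
- tray_short: short blue tray, fixed, its length pointing roughly away from the robot (world x, within 0.35 rad): inside 130 mm long (its y axis) and 68 mm wide (its x axis), walls 5 mm thick; the floor is 4 mm and the rim 14 mm above the table. Ends closed; the long sides are open for fingers over the middle 74 mm. Origin at the centre of its underside, on the table; z up.
- tray_medium: medium blue tray, fixed, its length pointing roughly away from the robot (world x, within 0.35 rad): inside 180 mm long (its y axis) and 68 mm wide (its x axis), walls 5 mm thick; the floor is 4 mm and the rim 14 mm above the table. Ends closed; the long sides are open for fingers over the middle 124 mm. Origin at the centre of its underside, on the table; z up.
- tray_long: long blue tray, fixed, its length pointing roughly away from the robot (world x, within 0.35 rad): inside 220 mm long (its y axis) and 68 mm wide (its x axis), walls 5 mm thick; the floor is 4 mm and the rim 14 mm above the table. Ends closed; the long sides are open for fingers over the middle 164 mm. Origin at the centre of its underside, on the table; z up.
- thick_block: bystander: thick cream wood block, 65 x 140 x 40 mm, near the robot's base; origin at the centre of its underside
- tape_roll: bystander: roll of masking tape lying flat, 105 mm across, 25 mm high, near the robot's base; origin at the centre of its underside

How it is judged:
At the end, for the whole second after the job is handed in: Each strip lies released and at rest in the tray of its own length: centre within 14 mm across and 15 mm along of the tray's centre, underside less than 8 mm above the tray's (on its floor, not on a wall), level within 0.08 rad, same face up, along the tray within 0.3 rad (either end first) (x of strip_short in the frame of tray_short between -0.014 and 0.014 m and y of strip_short in the frame of tray_short between -0.015 and 0.015 m and z of strip_short in the frame of tray_short below 0.008 m and angle between each of strip_short, strip_medium, strip_long's own z axis and vertical below 0.08 rad and angle between the y axis of strip_short and the y axis of tray_short, either way round below 0.3 rad and contact force between each of strip_short, strip_medium, strip_long and the fingers below 0.1 N and linear speed of each of strip_short, strip_medium, strip_long below 0.02 m/s and angular speed of each of strip_short, strip_medium, strip_long below 0.2 rad/s and x of strip_medium in the frame of tray_medium between -0.014 and 0.014 m and y of strip_medium in the frame of tray_medium between -0.015 and 0.015 m and z of strip_medium in the frame of tray_medium below 0.008 m and angle between the y axis of strip_medium and the y axis of tray_medium, either way round below 0.3 rad and x of strip_long in the frame of tray_long between -0.014 and 0.014 m and y of strip_long in the frame of tray_long between -0.015 and 0.015 m and z of strip_long in the frame of tray_long below 0.008 m and angle between the y axis of strip_long and the y axis of tray_long, either way round below 0.3 rad); the robot touches nothing.
It fails at once if the thick cream block is moved more than 20 mm (distance of thick_block from where it was at the start of the episode above 0.02 m).
It fails at once if the roll of tape is moved more than 20 mm (distance of tape_roll from where it was at the start of the episode above 0.02 m).
It also fails if it takes over 88 s, if anything falls off the work surface, if the arm or the gripper's body presses on something with over 40 N, if the wrist force passes 120 N, or if a joint passes its speed limit or range.

## Working session

There is one attempt and no reset: what is moved stays moved. The work goes in short steps, Python scripts to look and compute and a tool call to move; the robot and the scene stay as the last step left them, time stands still between calls to the robot, and variables do not carry over. Pictures are saved under pics/ and viewed, at most 14 in all, crops included, and the job is handed in when it is done.

Besides the shell and the picture viewer there is one more tool, called after ">>>" as name(argument=value, ...), one argument or row to a line, values as JSON. send_rows: Moves the arm, as the interface text tells. Its arguments: {"type":"object","properties":{"rows":{"type":"string"},"grip_force":{"type":"number"}},"required":["rows"]}

```bash
mkdir -p pics
python3 - <<'E'
from plant import ctrl
import cv2
s=ctrl.get_state();print(s)
for n in("top","side"):
    p=ctrl.read_camera(n);cv2.imwrite(f"pics/{n}0.png",p["color"][:,:,::-1])
    print(n,p["fx"],p["fy"],p["cx"],p["cy"],p["extrinsics"].tolist() if hasattr(p["extrinsics"],"tolist") else p["extrinsics"])
E
```

```text
{'time': 0.0, 'qpos': array([-1.43601075e+00,  2.87211165e-01,  1.57817363e+00,  4.09897965e-05,
        1.27861144e+00, -1.49998521e-01]), 'dq': array([ 6.31875679e-05,  9.44011899e-04, -1.57798672e-03, -6.82146988e-04,
       -1.61669089e-03, -1.20009938e-03]), 'joint_efforts': array([-6.40287799e-04, -4.05986559e+01, -2.92624193e+01, -2.16572307e-04,
        5.87431190e-03, -5.71664060e-06]), 'eef_pos': array([ 0.1895972 , -0.64719498,  0.25191861]), 'tcp_rot': array([ 9.89879495e-01,  1.41905391e-01,  2.87598817e-05, -1.20160698e-03]), 'contact_force': array([-0.54339723,  0.51724941,  0.75260413]), 'wrist_torque': array([ 0.00530888, -0.00684605,  0.01151985]), 'finger_force': 0.0, 'opening': 0.9974513351750106}
top 387.63717482954644 387.63717482954644 281.57140575905277 211.4287668320994 [[-0.007756136443461807, -0.9992084297585333, -0.03901738390713475, -0.0059669656638776], [-0.991619042493928, 0.012717617774333584, -0.12856880166498885, 0.41505800257784936], [0.12896323860269518, 0.03769318370252492, -0.9909327459477119, 1.1360073577491023], [0.0, 0.0, 0.0, 1.0]]
side 502.09132140689957 502.09132140689957 280.8631728333541 213.49729089733214 [[-0.9948158178900097, -0.10158762943201623, -0.004630553121871358, 0.41643376268465093], [-0.038651346419468574, 0.41983314684080353, -0.9067779233272668, 0.05747603719669689], [0.0940614793408724, -0.9018980443265923, -0.42158315400887997, 1.1254198173533667], [0.0, 0.0, 0.0, 1.0]]
```

View pics/top0.png

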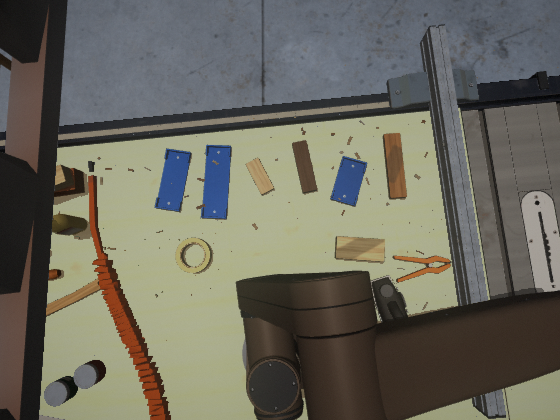

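View pics/side0.png

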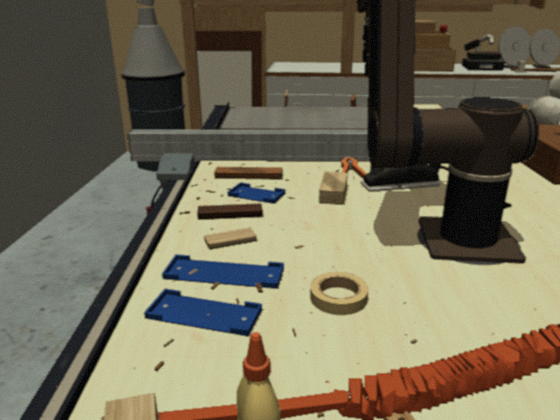

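The top view shows the trays: medium (173,180), long (216,182) and short (349,181). The strips are short (260,176), medium (304,167) and long (395,166). The block is at (360,249) and the tape at (193,255). The side view agrees. Next I'll fit the known boxes to colour masks.

```bash
cat > h.py <<'E'
import numpy as np, cv2
from scipy.optimize import minimize
from scipy.spatial.transform import Rotation as R
from plant import ctrl
DIM=dict(strip_short=(.045,.110,.016),strip_medium=(.045,.160,.020),strip_long=(.050,.200,.022),
 tray_short=(.078,.140,.014),tray_medium=(.078,.190,.014),tray_long=(.078,.230,.014))
S=4
def proj(p,P):
    c=P@p["extrinsics"][:3,:3].T+p["extrinsics"][:3,3]
    return c[:,:2]/c[:,2:]*p["fx"]+[p["cx"],p["cy"]]
def unproj(p,uv,z):
    E=p["extrinsics"];C=-E[:3,:3].T@E[:3,3]
    d=E[:3,:3].T@np.array([(uv[0]-p["cx"])/p["fx"],(uv[1]-p["cy"])/p["fy"],1])
    return C+d*(z-C[2])/d[2]
def corners(v,dim,z0=0):
    a=v[2];u=np.array([np.cos(a),np.sin(a)]);w=np.array([-u[1],u[0]])   # u: length direction
    return np.array([[*(v[:2]+i*u*dim[1]/2+j*w*dim[0]/2),z] for z in(z0,z0+dim[2]) for i in(-1,1) for j in(-1,1)])
def hull(p,v,dim,z0=0): return cv2.convexHull(((proj(p,corners(v,dim,z0))+.5)*S).astype(np.float32))
def fit(p,name,uv,z0=0,r=50):
    """x, y, yaw of length axis, by grabCut mask and silhouette IoU"""
    dim=DIM[name];img=cv2.resize(np.ascontiguousarray(p["color"][:,:,::-1]),None,fx=S,fy=S,interpolation=cv2.INTER_CUBIC)
    xy=unproj(p,uv,z0+dim[2]/2)[:2]
    m=np.full(img.shape[:2],cv2.GC_BGD,np.uint8)
    cv2.circle(m,(int(uv[0]*S),int(uv[1]*S)),int(min(r,dim[1]*.65*p["fx"]/1.05)*S),cv2.GC_PR_BGD,-1)
    cv2.circle(m,(int(uv[0]*S),int(uv[1]*S)),6*S,cv2.GC_PR_FGD,-1)
    x0,y0=[max(0,int((c-r-15)*S)) for c in uv];sl=np.s_[y0:int((uv[1]+r+15)*S),x0:int((uv[0]+r+15)*S)]
    mm=np.ascontiguousarray(m[sl]);cv2.grabCut(np.ascontiguousarray(img[sl]),mm,None,np.zeros((1,65)),np.zeros((1,65)),6,cv2.GC_INIT_WITH_MASK)
    fg=((mm==1)|(mm==3)).astype(np.uint8)
    k=np.ones((9,9),np.uint8);fg=cv2.morphologyEx(cv2.morphologyEx(fg,cv2.MORPH_CLOSE,k),cv2.MORPH_OPEN,k)
    off=np.array([x0,y0])
    def cost(v):
        h=np.zeros_like(fg);cv2.fillConvexPoly(h,((hull(p,v,dim,z0)-off)*16).astype(np.int32),1,shift=4)
        return -(h&fg).sum()/(h|fg).sum()
    b=None
    for a in(-.4,-.15,.15,.4):
        q=minimize(cost,[*xy,a],method="Nelder-Mead",options=dict(initial_simplex=np.array([[*xy,a],[xy[0]+.01,xy[1],a],[xy[0],xy[1]+.01,a],[*xy,a+.2]]),xatol=1e-4,fatol=1e-4))
        if b is None or q.fun<b.fun:b=q
    return b.x,-b.fun
def go(x,y,z,yaw):
    """turn about tool z (deg) and shift in tool axes (mm) to TCP x,y,z with tool x at yaw; levels the tool too"""
    s=ctrl.get_state();A=R.from_quat(s["tcp_rot"]);B=R.from_euler("z",yaw)*R.from_euler("x",np.pi)
    print(np.round((A.inv()*B).as_rotvec(degrees=True),1),np.round(A.inv().apply(np.array([x,y,z])-s["eef_pos"])*1000,1))
E
python3 - <<'E'
from h import *
import json
p=ctrl.read_camera("top");out={}
im=cv2.resize(p["color"][:,:,::-1],None,fx=S,fy=S,interpolation=cv2.INTER_CUBIC)
for n,uv in dict(strip_short=(260,176),strip_medium=(304,167),strip_long=(395,166),tray_short=(349,181),tray_medium=(173,180),tray_long=(216,182)).items():
    v,q=fit(p,n,uv);out[n]=list(v);print(n,np.round(v,4),round(q,3))
    cv2.polylines(im,[hull(p,v,DIM[n]).astype(np.int32)],True,(0,0,255),1)
    for l in ctrl.look_for(p,n)[:2]:
        E=p["extrinsics"];print("   net",np.round(E[:3,:3].T@(np.array(l["position"])-E[:3,3]),4),round(l["p"],2))
json.dump(out,open("fit.json","w"))
cv2.imwrite("pics/fit.png",cv2.resize(im[110*S:230*S,140*S:430*S],(800,331),interpolation=cv2.INTER_AREA))
E
```

```text
strip_short [ 0.552   0.1464 -2.6833] -0.0
strip_medium [ 0.5777  0.0102 -2.6833] -0.0
   net [ 0.5599 -0.0808  0.0185] 0.93
strip_long [ 0.595  -0.2799 -3.4148] -0.0
   net [ 0.5478 -0.3533  0.0199] 0.56
tray_short [ 0.5566 -0.089  -2.9778] -0.0
   net [ 0.5098 -0.2167  0.0023] 0.66
   net [ 0.5577 -0.0819  0.0187] 0.56
tray_medium [ 0.5207  0.3285 -0.4   ] -0.0
   net [0.5216 0.3304 0.0078] 0.92
tray_long [ 0.5122  0.1933 -0.4   ] -0.0
   net [0.516  0.1978 0.006 ] 0.77h.py:33: RuntimeWarning: overflow encountered in scalar negative
  return -(h&fg).sum()/(h|fg).sum()
```

View pics/fit.png

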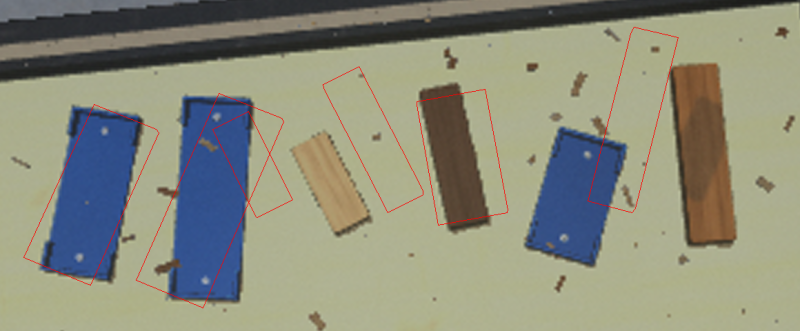

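The overlay boxes miss the objects because the cost overflowed on an unsigned sum. I'll fix that and refit.

```bash
sed -i 's/return -(h&fg).sum()\/(h|fg).sum()/return -float((h\&fg).sum())\/float((h|fg).sum())/' h.py
cat > fitall.py <<'E'
from h import *
import json
p=ctrl.read_camera("top");out={}
im=cv2.resize(p["color"][:,:,::-1],None,fx=S,fy=S,interpolation=cv2.INTER_CUBIC)
for n,uv in dict(strip_short=(260,176),strip_medium=(304,167),strip_long=(395,166),tray_short=(349,181),tray_medium=(173,180),tray_long=(216,182)).items():
    v,q=fit(p,n,uv);out[n]=list(v);print(n,np.round(v,4),round(q,3))
    cv2.polylines(im,[hull(p,v,DIM[n]).astype(np.int32)],True,(0,0,255),1)
json.dump(out,open("fit.json","w"))
cv2.imwrite("pics/fit2.png",cv2.resize(im[110*S:230*S,140*S:430*S],(800,331),interpolation=cv2.INTER_AREA))
n="strip_short";v=out[n]
print("lift to");go(v[0],v[1],.15,v[2])
E
python3 fitall.py
```

```text
strip_short [0.5302 0.0588 0.4736] 0.926
strip_medium [ 0.5561 -0.0798  0.197 ] 0.964
strip_long [ 0.5568 -0.3553  0.0316] 0.843
tray_short [ 0.5123 -0.2148 -0.3072] 0.827
tray_medium [ 0.5207  0.3285 -0.4   ] 0.0
tray_long [ 0.5122  0.1933 -0.4   ] 0.0
lift to
[ -0.   -0.  -10.8] [ 525.4 -582.4  103.3]
```

View pics/fit2.png

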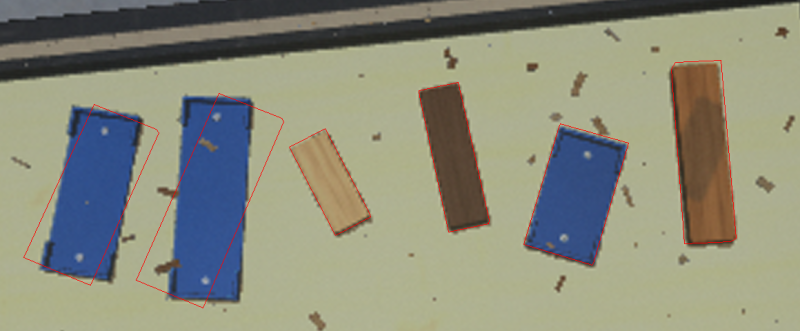

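Five fits track the outlines or nearly do, but the masks for the two left trays failed. I'll replace grabCut with an Otsu threshold on the colour distance from the table.

```bash
python3 - <<'E'
s=open("h.py").read()
a=s.index("    m=np.full(");b=s.index("    off=np.array")
s=s[:a]+'''    x0,y0=[max(0,int((c-r)*S)) for c in uv];sl=np.s_[y0:int((uv[1]+r)*S),x0:int((uv[0]+r)*S)]
    lab=cv2.cvtColor(img[sl],cv2.COLOR_BGR2LAB).astype(float)
    bg=np.median(cv2.cvtColor(img[520:920,600:1700],cv2.COLOR_BGR2LAB).reshape(-1,3),0)
    d=np.linalg.norm(lab-bg,axis=2)
    c=d[int(uv[1]*S)-y0-16:int(uv[1]*S)-y0+16,int(uv[0]*S)-x0-16:int(uv[0]*S)-x0+16]
    fg=(d>np.median(c)*.5).astype(np.uint8)
    k=np.ones((13,13),np.uint8);fg=cv2.morphologyEx(cv2.morphologyEx(fg,cv2.MORPH_CLOSE,k),cv2.MORPH_OPEN,k)
    _,L=cv2.connectedComponents(fg);fg=(L==L[int(uv[1]*S)-y0,int(uv[0]*S)-x0]).astype(np.uint8)
'''+s[b:]
open("h.py","w").write(s)
E
sed -i 's/fit2/fit3/' fitall.py; python3 fitall.py
```

```text
strip_short [0.5274 0.0572 0.4623] 0.915
strip_medium [ 0.5559 -0.0797  0.1975] 0.977
strip_long [ 0.5538 -0.354   0.0549] 0.972
tray_short [ 0.5101 -0.2143 -0.2976] 0.961
tray_medium [ 0.522   0.3286 -0.164 ] 0.957
tray_long [ 0.5142  0.1932 -0.0578] 0.964
lift to
[  0.   -0.  -10.2] [ 522.3 -581.7  103.3]
```

View pics/fit3.png

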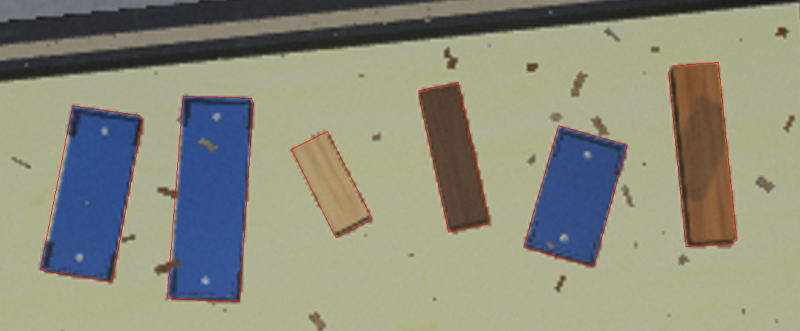

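All six outlines now match. I'll start with the long strip and check the finger length first.

```bash
python3 -c "
from h import *
print(ctrl.nose_length)
go(.5538,-.354,.2,.0549)"
```

```text
0.022
[ 0.  -0.  13.2] [ 432.  -179.6   53.3]
```

The rows are not in the units I measure in: shifts go in shares of 800 mm and turns go in shares of 180 degrees. I convert before sending: 432 mm is 0.54, -179.6 mm is -0.2245, 13.2 degrees is 0.0733.

>>> send_rows(
  rows="0 0 0.0733 0.54 -0.2245 0 1;0 0 0.0733 0.54 -0.2245 0 1;0 0 0.0733 0.54 -0.2245 0 1;0 0 0.0733 0.54 -0.2245 0 1;0 0 0.0733 0.54 -0.2245 0 1;0 0 0.0733 0.54 -0.2245 0 1;0 0 0.0733 0.54 -0.2245 0 1;0 0 0.0733 0.54 -0.2245 0.0663 1",
  grip_force=50,
)

```text
time: 1.55
eef_pos: [0.5589, -0.354, 0.2064]
tcp_rot: [1.0, 0.029, 0.005, 0.004]
contact_force: [0.1, -1.0, -0.2]
opening: 1.002
finger_force: 0.0
```

>>> send_rows(
  rows="0 0 0 0 0 0 1;0 0 0 0 0 0 1",
)

```text
time: 1.8
eef_pos: [0.5537, -0.3548, 0.2011]
tcp_rot: [1.0, 0.027, 0.0, 0.0]
contact_force: [-0.2, -0.1, 0.0]
opening: 1.0
finger_force: 0.0
```

```bash
python3 -c "
from h import *
p=ctrl.read_camera('wrist');cv2.imwrite('pics/w1.png',p['color'][:,:,::-1])
go(.5538,-.354,.026,.0549)"
```

```text
[ 0.1 -0.1 -0.1] [ -0.2  -2.  176.3]
```

View pics/w1.png

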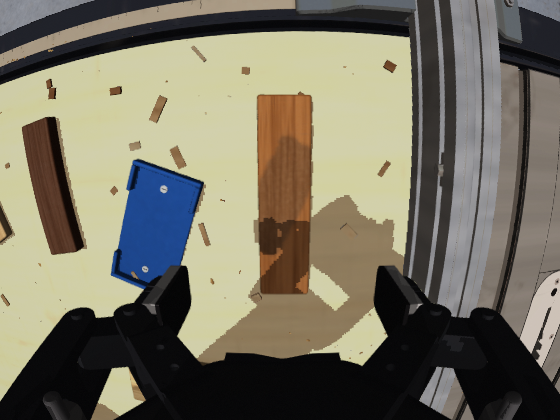

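In the wrist view the strip (column 285) sits midway between the fingers (160 to 405) and runs parallel to them. I'll descend and grip.

Scaled: 175 mm is 0.2188, 165 mm is 0.2063.

>>> send_rows(
  rows="0 0 0 0 -0.0013 0.075 1;0 0 0 0 -0.0013 0.1375 1;0 0 0 0 -0.0013 0.1813 1;0 0 0 0 -0.0013 0.2063 1;0 0 0 0 -0.0013 0.2188 1;0 0 0 0 -0.0013 0.2188 1;0 0 0 0 -0.0013 0.2188 1",
)

```text
time: 2.72
eef_pos: [0.5548, -0.354, 0.0273]
tcp_rot: [1.0, 0.027, 0.001, 0.001]
contact_force: [-0.4, 0.1, 0.3]
opening: 1.0
finger_force: 0.0
```

>>> send_rows(
  rows="0 0 0 0 0 0 0.1;0 0 0 0 0 0 -0.5;0 0 0 0 0 0 -0.5;0 0 0 0 0 0 -0.5;0 0 0 0 0 0 -0.5;0 0 0 0 0 0 -0.5",
)

```text
time: 3.48
eef_pos: [0.5545, -0.3536, 0.0266]
tcp_rot: [1.0, 0.027, 0.001, 0.001]
contact_force: [0.2, 1.1, 6.2]
opening: 0.575
finger_force: 55.3
```

Gripped: opening 0.575 is about 49 mm and the pad force is 55 N. Now I'll lift it clear and move to the long tray.

Scaled: -130 mm is -0.1625, -80 mm is -0.1.

>>> send_rows(
  rows="0 0 0 0 0 -0.0375 -0.5;0 0 0 0 0 -0.1 -0.5;0 0 0 0 0 -0.1625 -0.5;0 0 0 0 0 -0.1625 -0.5;0 0 0 0 0 -0.1625 -0.5",
  grip_force=70,
)

```text
time: 4.1
eef_pos: [0.5529, -0.3522, 0.1536]
tcp_rot: [1.0, 0.027, -0.001, -0.001]
contact_force: [-1.0, 0.9, -1.7]
opening: 0.571
finger_force: 75.4
```

```bash
python3 -c "
from h import *
go(.5142,.1932,.13,-.0578)"
```

```text
[-0.1  0.1  6.4] [  -8.9 -546.7   24.8]
```

Scaled: -375 mm is -0.4688, -325 mm is -0.4063, 6.4 degrees is 0.0356.

>>> send_rows(
  rows="0 0 0.0056 -0.0013 -0.0375 0 -0.5;0 0 0.0111 -0.0025 -0.0938 0 -0.5;0 0 0.0167 -0.0038 -0.1563 0 -0.5;0 0 0.0222 -0.005 -0.2188 0 -0.5;0 0 0.0278 -0.0063 -0.2813 0 -0.5;0 0 0.0356 -0.0075 -0.3438 0 -0.5;0 0 0.0356 -0.0088 -0.4063 0 -0.5;0 0 0.0356 -0.01 -0.4688 0 -0.5",
)

```text
time: 5.1
eef_pos: [0.5231, 0.0228, 0.1523]
tcp_rot: [1.0, -0.029, -0.003, -0.0]
contact_force: [0.7, -0.1, -1.5]
opening: 0.569
finger_force: 75.3
```

Scaled: -170 mm is -0.2125, -160 mm is -0.2.

>>> send_rows(
  rows="0 0 0 0 -0.0625 0 -0.5;0 0 0 0 -0.1188 0 -0.5;0 0 0 0 -0.1688 0 -0.5;0 0 0 0 -0.2 0 -0.5;0 0 0 0 -0.2125 0 -0.5;0 0 0 0 -0.2125 0 -0.5;0 0 0 0 -0.2125 0 -0.5;0 0 0 0 -0.2125 0 -0.5",
)

```text
time: 6.1
eef_pos: [0.5351, 0.1897, 0.1552]
tcp_rot: [1.0, -0.029, -0.0, 0.0]
contact_force: [-0.7, 0.4, -0.5]
opening: 0.567
finger_force: 75.3
```

```bash
python3 -c "
from h import *
p=ctrl.read_camera('wrist');cv2.imwrite('pics/w2.png',p['color'][:,:,::-1])
go(.5142,.1932,.034,-.0578)"
```

```text
[ 0. -0. -0.] [-21.2  -2.1 121.3]
```

View pics/w2.png

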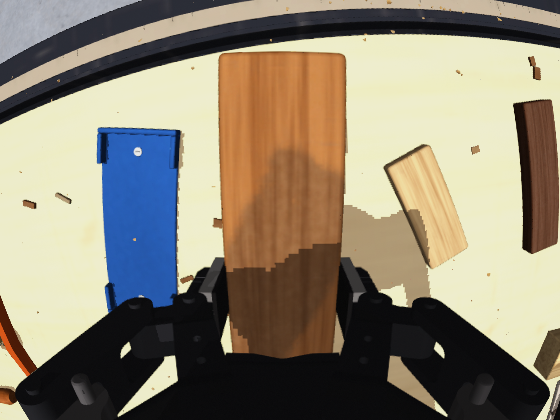

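The strip is held square, with its sides at columns 220 and 345. I'll align over the tray and lower.

Scaled: 100 mm is 0.125, 80 mm is 0.1.

>>> send_rows(
  rows="0 0 0 -0.0263 -0.0025 0.025 -0.5;0 0 0 -0.0263 -0.0025 0.0625 -0.5;0 0 0 -0.0263 -0.0025 0.1 -0.5;0 0 0 -0.0263 -0.0025 0.125 -0.5;0 0 0 -0.0263 -0.0025 0.125 -0.5;0 0 0 -0.0263 -0.0025 0.125 -0.5",
)

```text
time: 6.9
eef_pos: [0.5151, 0.1938, 0.0564]
tcp_rot: [1.0, -0.029, 0.001, -0.0]
contact_force: [-0.5, 0.3, -0.4]
opening: 0.569
finger_force: 75.3
```

```bash
python3 -c "
from h import *
go(.5142,.1932,.0315,-.0578)"
```

```text
[-0.  -0.1  0. ] [-0.9  0.6 24.9]
```

Scaled: 25 mm is 0.0313, 24 mm is 0.03.

>>> send_rows(
  rows="0 0 0 -0.0013 0 0.0125 -0.5;0 0 0 -0.0013 0 0.0225 -0.5;0 0 0 -0.0013 0 0.03 -0.5;0 0 0 -0.0013 0 0.0313 -0.5;0 0 0 -0.0013 0 0.0313 -0.5",
)

```text
time: 7.52
eef_pos: [0.5133, 0.194, 0.0307]
tcp_rot: [1.0, -0.029, -0.0, 0.0]
contact_force: [-2.9, -0.0, 3.5]
opening: 0.567
finger_force: 75.8
```

Scaled: -120 mm is -0.15, -60 mm is -0.075.

>>> send_rows(
  rows="0 0 0 0 0 0 0.3;0 0 0 0 0 0 0.5;0 0 0 0 0 0 0.6;0 0 0 0 0 0 0.6;0 0 0 0 0 -0.025 0.6;0 0 0 0 0 -0.075 0.6;0 0 0 0 0 -0.15 1;0 0 0 0 0 -0.15 1",
)

```text
time: 8.52
eef_pos: [0.5171, 0.1947, 0.1567]
tcp_rot: [1.0, -0.029, 0.006, -0.001]
contact_force: [0.6, -0.7, 0.1]
opening: 0.995
finger_force: 0.0
```

```bash
python3 -c "
from h import *
go(.529,.058,.15,.468)"
```

```text
[  0.   -0.7 -30.1] [ 19.6 135.8   6.5]
```

Scaled: 136 mm is 0.17, 120 mm is 0.15, -30 degrees is -0.1667.

>>> send_rows(
  rows="0 0 -0.0556 0.0063 0.05 0 1;0 0 -0.1111 0.015 0.1063 0 1;0 0 -0.1667 0.025 0.15 0 1;0 0 -0.1667 0.025 0.17 0 1;0 0 -0.1667 0.025 0.17 0 1;0 0 -0.1667 0.025 0.17 0 1;0 0 -0.1667 0.025 0.17 0 1",
)

```text
time: 9.4
eef_pos: [0.5252, 0.0581, 0.1502]
tcp_rot: [0.973, 0.231, -0.0, -0.0]
contact_force: [1.0, 0.4, 0.2]
opening: 1.0
finger_force: 0.0
```

```bash
python3 -c "
from h import *
p=ctrl.read_camera('wrist');cv2.imwrite('pics/w3.png',p['color'][:,:,::-1])
go(.529,.058,.024,.468)
t=ctrl.read_camera('top');v,q=fit(t,'strip_long',proj(t,np.array([[.514,.193,.02]]))[0],.004);print(v,q)"
```

```text
[-0.  0. -0.] [  3.3   1.7 126.2]
[ 0.51442405  0.18395532 -0.36423327] 0.19203732880862925
```

View pics/w3.png

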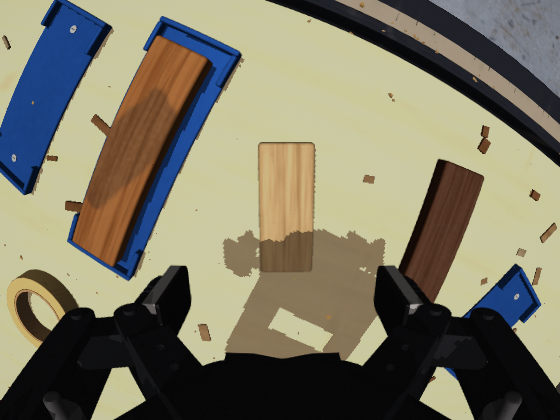

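The long strip lies in its tray. The short strip (column 287) is square between the fingers.

Scaled: 126 mm is 0.1575, 115 mm is 0.1438.

>>> send_rows(
  rows="0 0 0 0.0038 0.0013 0.0625 1;0 0 0 0.0038 0.0013 0.1125 1;0 0 0 0.0038 0.0013 0.1438 1;0 0 0 0.0038 0.0013 0.1575 1;0 0 0 0.0038 0.0013 0.1575 1;0 0 0 0.0038 0.0013 0.1575 1",
)

```text
time: 10.25
eef_pos: [0.5297, 0.0575, 0.0257]
tcp_rot: [0.973, 0.231, 0.001, 0.0]
contact_force: [0.4, 0.4, -0.3]
opening: 0.995
finger_force: 0.0
```

>>> send_rows(
  rows="0 0 0 0 0 0 0.1;0 0 0 0 0 0 -0.5;0 0 0 0 0 0 -0.5;0 0 0 0 0 0 -0.5;0 0 0 0 0 0 -0.5;0 0 0 0 0 0 -0.5",
  grip_force=60,
)

```text
time: 11.0
eef_pos: [0.5296, 0.0574, 0.0254]
tcp_rot: [0.973, 0.231, 0.001, 0.0]
contact_force: [-0.5, 0.1, 6.3]
opening: 0.51
finger_force: 63.1
```

>>> send_rows(
  rows="0 0 0 0 0 -0.0375 -0.5;0 0 0 0 0 -0.1 -0.5;0 0 0 0 0 -0.1375 -0.5;0 0 0 0 0 -0.1375 -0.5;0 0 0 0 0 -0.1375 -0.5",
)

```text
time: 11.62
eef_pos: [0.5274, 0.0575, 0.1327]
tcp_rot: [0.973, 0.231, -0.001, -0.0]
contact_force: [0.8, 0.1, -0.7]
opening: 0.505
finger_force: 62.5
```

```bash
python3 -c "
from h import *
go(.5101,-.2143,.13,-.2976)"
```

```text
[-0.   0.2 43.8] [-137.7  235.     2.7]
```

Scaled: 235 mm is 0.2938, 218 mm is 0.2725, 43.8 degrees is 0.2433.

>>> send_rows(
  rows="0 0 0.0444 -0.0225 0.0375 0 -0.5;0 0 0.0889 -0.0475 0.0813 0 -0.5;0 0 0.1333 -0.075 0.1288 0 -0.5;0 0 0.1778 -0.1063 0.1813 0 -0.5;0 0 0.2222 -0.1375 0.235 0 -0.5;0 0 0.2433 -0.16 0.2725 0 -0.5;0 0 0.2433 -0.1725 0.2938 0 -0.5;0 0 0.2433 -0.1725 0.2938 0 -0.5",
)

```text
time: 12.62
eef_pos: [0.5103, -0.2147, 0.1329]
tcp_rot: [0.989, -0.149, -0.001, -0.001]
contact_force: [-0.5, -0.1, -0.7]
opening: 0.507
finger_force: 62.5
```

Scaled: 75 mm is 0.0938, 60 mm is 0.075.

>>> send_rows(
  rows="0 0 0 0 0 0.0375 -0.5;0 0 0 0 0 0.075 -0.5;0 0 0 0 0 0.0938 -0.5;0 0 0 0 0 0.0938 -0.5;0 0 0 0 0 0.0938 -0.5",
)

```text
time: 13.25
eef_pos: [0.5118, -0.2145, 0.0604]
tcp_rot: [0.989, -0.148, 0.001, 0.0]
contact_force: [0.2, 0.3, -0.5]
opening: 0.51
finger_force: 62.5
```

```bash
python3 -c "
from h import *
p=ctrl.read_camera('wrist');cv2.imwrite('pics/w4.png',p['color'][:,:,::-1])
go(.5101,-.2143,.0303,-.2976)"
```

```text
[ 0.  -0.1  0. ] [-2.   0.1 30.4]
```

View pics/w4.png

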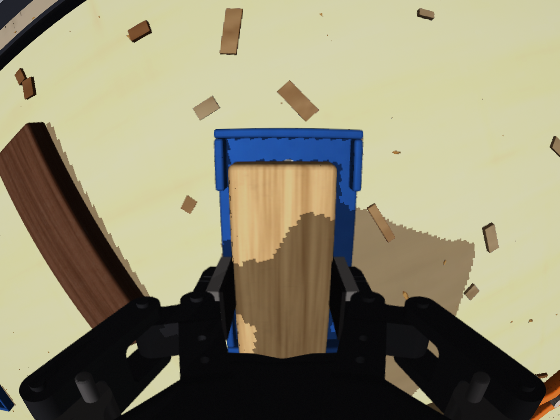

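The strip (columns 229–336) is over the tray (214–362). Lower and release.

Scaled: 30.5 mm is 0.0381, 30 mm is 0.0375.

>>> send_rows(
  rows="0 0 0 -0.0025 0 0.0175 -0.5;0 0 0 -0.0025 0 0.03 -0.5;0 0 0 -0.0025 0 0.0375 -0.5;0 0 0 -0.0025 0 0.0381 -0.5;0 0 0 -0.0025 0 0.0381 -0.5",
)

```text
time: 13.92
eef_pos: [0.5087, -0.2137, 0.0294]
tcp_rot: [0.989, -0.148, -0.001, -0.0]
contact_force: [-4.2, 2.2, 7.2]
opening: 0.504
finger_force: 63.3
```

Scaled: -110 mm is -0.1375, -60 mm is -0.075.

>>> send_rows(
  rows="0 0 0 0 0 0 0.3;0 0 0 0 0 0 0.5;0 0 0 0 0 0 0.6;0 0 0 0 0 0 0.6;0 0 0 0 0 -0.025 0.6;0 0 0 0 0 -0.075 0.6;0 0 0 0 0 -0.1375 1;0 0 0 0 0 -0.1375 1",
)

```text
time: 14.92
eef_pos: [0.5123, -0.2159, 0.1457]
tcp_rot: [0.989, -0.148, 0.006, 0.003]
contact_force: [-0.4, -0.5, -0.3]
opening: 0.999
finger_force: 0.0
```

```bash
python3 -c "
from h import *
go(.5559,-.0797,.14,.1975)"
```

```text
[  0.4  -0.6 -28.4] [   1.6 -143.     5.3]
```

Scaled: -143 mm is -0.1788, -125 mm is -0.1563, -28.4 degrees is -0.1578.

>>> send_rows(
  rows="0 0 -0.05 0 -0.0563 0 1;0 0 -0.1 0 -0.1125 0 1;0 0 -0.1556 0.0025 -0.1563 0 1;0 0 -0.1578 0.0025 -0.1788 0 1;0 0 -0.1578 0.0025 -0.1788 0 1;0 0 -0.1578 0.0025 -0.1788 0 1;0 0 -0.1578 0.0025 -0.1788 0 1",
)

```text
time: 15.8
eef_pos: [0.5527, -0.0789, 0.1388]
tcp_rot: [0.995, 0.097, -0.0, 0.0]
contact_force: [0.4, -0.6, -0.0]
opening: 1.002
finger_force: 0.0
```

```bash
python3 -c "
from h import *
go(.5559,-.0797,.0255,.1975)"
```

```text
[ 0.   0.  -0.1] [  3.    1.4 113.3]
```

Scaled: 113 mm is 0.1413, 108 mm is 0.135.

>>> send_rows(
  rows="0 0 0 0.0038 0.0013 0.0625 1;0 0 0 0.0038 0.0013 0.1125 1;0 0 0 0.0038 0.0013 0.135 1;0 0 0 0.0038 0.0013 0.1413 1;0 0 0 0.0038 0.0013 0.1413 1;0 0 0 0.0038 0.0013 0.1413 1",
)

```text
time: 16.55
eef_pos: [0.5574, -0.0786, 0.0276]
tcp_rot: [0.995, 0.099, 0.002, 0.001]
contact_force: [-0.0, -0.4, -0.0]
opening: 0.999
finger_force: 0.0
```

>>> send_rows(
  rows="0 0 0 0 0 0 0.1;0 0 0 0 0 0 -0.5;0 0 0 0 0 0 -0.5;0 0 0 0 0 0 -0.5;0 0 0 0 0 0 -0.5;0 0 0 0 0 0 -0.5",
)

```text
time: 17.3
eef_pos: [0.5569, -0.0784, 0.0268]
tcp_rot: [0.995, 0.099, 0.001, 0.0]
contact_force: [-0.2, -0.0, 5.6]
opening: 0.506
finger_force: 63.9
```

Scaled: -120 mm is -0.15, -80 mm is -0.1.

>>> send_rows(
  rows="0 0 0 0 0 -0.0375 -0.5;0 0 0 0 0 -0.1 -0.5;0 0 0 0 0 -0.15 -0.5;0 0 0 0 0 -0.15 -0.5;0 0 0 0 0 -0.15 -0.5",
)

```text
time: 17.92
eef_pos: [0.5549, -0.0778, 0.1442]
tcp_rot: [0.995, 0.099, -0.001, -0.001]
contact_force: [-0.6, -0.2, -1.3]
opening: 0.511
finger_force: 63.3
```

```bash
python3 -c "
from h import *
go(.522,.3286,.14,-.164)"
```

```text
[-0.1  0.2 20.7] [  47.5 -404.9    4.6]
```

Scaled: -365 mm is -0.4563, -325 mm is -0.4063, 20.7 degrees is 0.115.

>>> send_rows(
  rows="0 0 0.0167 0.005 -0.0375 0 -0.5;0 0 0.0333 0.0113 -0.0938 0 -0.5;0 0 0.05 0.0188 -0.1563 0 -0.5;0 0 0.0667 0.0263 -0.2188 0 -0.5;0 0 0.0833 0.0325 -0.2813 0 -0.5;0 0 0.1 0.04 -0.3438 0 -0.5;0 0 0.115 0.0475 -0.4063 0 -0.5;0 0 0.115 0.0538 -0.4563 0 -0.5",
)

```text
time: 18.92
eef_pos: [0.5245, 0.2895, 0.1426]
tcp_rot: [0.997, -0.081, -0.002, 0.001]
contact_force: [0.3, -0.4, -1.6]
opening: 0.509
finger_force: 63.3
```

Scaled: 80 mm is 0.1, 75 mm is 0.0938.

>>> send_rows(
  rows="0 0 0 0.0025 -0.025 0 -0.5;0 0 0 0.005 -0.0438 0 -0.5;0 0 0 0.0056 -0.05 0.025 -0.5;0 0 0 0.0056 -0.05 0.0625 -0.5;0 0 0 0.0056 -0.05 0.0938 -0.5;0 0 0 0.0056 -0.05 0.1 -0.5;0 0 0 0.0056 -0.05 0.1 -0.5;0 0 0 0.0056 -0.05 0.1 -0.5",
)

```text
time: 19.92
eef_pos: [0.5386, 0.3269, 0.0671]
tcp_rot: [0.997, -0.082, 0.001, -0.0]
contact_force: [0.5, 0.1, -0.4]
opening: 0.511
finger_force: 63.3
```

```bash
python3 -c "
from h import *
go(.523,.3286,.0318,-.164)"
```

```text
[-0.1 -0.1 -0. ] [-15.7   0.9  35.3]
```

Scaled: 35 mm is 0.0438, 33 mm is 0.0413.

>>> send_rows(
  rows="0 0 0 -0.02 0 0 -0.5;0 0 0 -0.02 0 0.0125 -0.5;0 0 0 -0.02 0 0.03 -0.5;0 0 0 -0.02 0 0.0413 -0.5;0 0 0 -0.02 0 0.0438 -0.5;0 0 0 -0.02 0 0.0438 -0.5",
)

```text
time: 20.68
eef_pos: [0.5218, 0.3295, 0.0308]
tcp_rot: [0.997, -0.082, -0.0, 0.0]
contact_force: [-1.5, -0.4, 3.3]
opening: 0.514
finger_force: 63.7
```

Scaled: -150 mm is -0.1875, -110 mm is -0.1375.

>>> send_rows(
  rows="0 0 0 0 0 0 0.3;0 0 0 0 0 0 0.5;0 0 0 0 0 0 0.6;0 0 0 0 0 0 0.6;0 0 0 0 0 -0.025 0.6;0 0 0 0 0 -0.075 0.6;0 0 0 0 0 -0.1375 1;0 0 0 0 0 -0.1875 1",
)

```text
time: 21.68
eef_pos: [0.5225, 0.3298, 0.185]
tcp_rot: [0.997, -0.082, 0.002, -0.001]
contact_force: [-0.1, 0.1, 0.2]
opening: 1.003
finger_force: 0.0
```

```bash
python3 -c "
from h import *
go(.40,.05,.3,-.1)"
```

```text
[-0.1 -0.2 -3.7] [ -74.9  295.8 -115.9]
```

Scaled: 320 mm is 0.4, -115 mm is -0.1438.

>>> send_rows(
  rows="0 0 0 0 0 -0.05 1;0 0 0 -0.0063 0.0625 -0.1125 1;0 0 0 -0.025 0.1313 -0.1438 1;0 0 0 -0.05 0.2063 -0.1438 1;0 0 0 -0.0688 0.275 -0.1438 1;0 0 0 -0.075 0.3313 -0.1438 1;0 0 0 -0.075 0.375 -0.1438 1;0 0 0 -0.075 0.4 -0.1438 1",
)

```text
time: 22.68
eef_pos: [0.4099, 0.0222, 0.2975]
tcp_rot: [0.997, -0.083, 0.002, 0.0]
contact_force: [-0.0, -0.3, 0.4]
opening: 0.999
finger_force: 0.0
```

>>> send_rows(
  rows="0 0 0 0 0 0 1;0 0 0 0 0 0 1;0 0 0 0 0 0 1",
)

```text
time: 23.05
eef_pos: [0.4105, 0.0243, 0.2961]
tcp_rot: [0.997, -0.081, 0.0, -0.0]
contact_force: [0.2, -0.2, -0.0]
opening: 1.001
finger_force: 0.0
```

```bash
python3 -c "
from h import *
import json
f=json.load(open('fit.json'));p=ctrl.read_camera('top');cv2.imwrite('pics/top2.png',cv2.resize(p['color'][90:300,120:460,::-1],None,fx=2.3,fy=2.3))
E=p['extrinsics']
for k in('short','medium','long'):
    t=f['tray_'+k];c,s=np.cos(t[2]),np.sin(t[2])
    for l in ctrl.look_for(p,'strip_'+k)[:1]:
        w=E[:3,:3].T@(np.array(l['position'])-E[:3,3]);d=w[:2]-t[:2];print(k,'along',c*d[0]+s*d[1],'across',-s*d[0]+c*d[1],'z',w[2],l['p'])
"
```

```text
short along -0.01228290243296421 across 0.003934546738321014 z 0.017179141478542343 0.75
medium along -0.0004153290233729586 across -0.0031579739697573097 z 0.02238349147129137 0.83
long along 0.045359553846830214 across 0.016436983474554582 z 0.02834127523253647 0.82
```

View pics/top2.png

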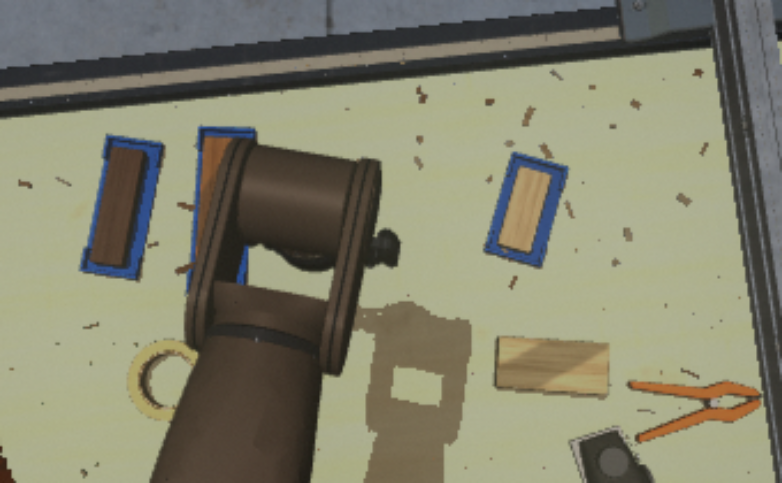

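The medium and short strips lie in their trays, and the arm hides the long one. I'll move the arm aside and measure strip against tray.

Scaled: 120 mm is 0.15, 110 mm is 0.1375.

>>> send_rows(
  rows="0 0 0 0 0.05 0 1;0 0 0 0 0.1 0 1;0 0 0 0 0.1375 0 1;0 0 0 0 0.15 0 1;0 0 0 0 0.15 0 1;0 0 0 0 0.15 0 1",
)

```text
time: 24.0
eef_pos: [0.391, -0.0941, 0.2958]
tcp_rot: [0.997, -0.081, -0.0, -0.0]
contact_force: [0.2, -0.2, -0.1]
opening: 1.001
finger_force: 0.0
```

```bash
cat > chk.py <<'E'
from h import *
import json
f=json.load(open('fit.json'));p=ctrl.read_camera('top')
img=cv2.resize(np.ascontiguousarray(p['color'][:,:,::-1]),None,fx=S,fy=S,interpolation=cv2.INTER_CUBIC)
b=cv2.cvtColor(img,cv2.COLOR_BGR2LAB)[:,:,2].astype(int)
ov=img.copy();E=p['extrinsics']
for k in('short','medium','long'):
    t=np.array(f['tray_'+k]);dim=DIM['strip_'+k]
    inn=np.zeros(b.shape,np.uint8);d=DIM['tray_'+k];cv2.fillConvexPoly(inn,hull(p,t,(d[0]-.004,d[1]-.004,.004)).astype(np.int32),1)
    fg=((b>116)&(inn>0)).astype(np.uint8);fg=cv2.morphologyEx(fg,cv2.MORPH_OPEN,np.ones((13,13),np.uint8))
    def cost(v):
        h=np.zeros_like(fg);cv2.fillConvexPoly(h,(hull(p,v,dim,.004)*16).astype(np.int32),1,shift=4)
        return -float((h&fg).sum())/float((h|fg).sum())
    q=minimize(cost,t,method='Nelder-Mead',options=dict(initial_simplex=np.array([t,t+[.01,0,0],t+[0,.01,0],t+[0,0,.1]])))
    cv2.polylines(ov,[hull(p,q.x,dim,.004).astype(np.int32),hull(p,t,d).astype(np.int32)],True,(0,0,255),1)
    e=q.x-t;c,s=np.cos(t[2]),np.sin(t[2]);print(k,'along %.4f across %.4f yaw %.3f iou %.3f'%(c*e[0]+s*e[1],-s*e[0]+c*e[1],e[2],-q.fun))
cv2.imwrite('pics/chk.png',cv2.resize(ov[110*S:230*S,140*S:430*S],(800,331),interpolation=cv2.INTER_AREA))
E
python3 chk.py
```

```text
short along -0.0082 across 0.0023 yaw 0.011 iou 0.736
medium along -0.0023 across 0.0024 yaw 0.004 iou 0.963
long along -0.0016 across 0.0026 yaw 0.003 iou 0.967
```

View pics/chk.png

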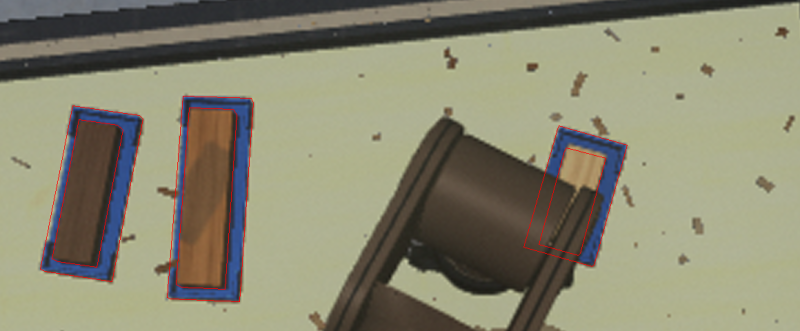

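The medium and long strips are within 3 mm of centre. The arm now hides the short one, so I'll shift back and recheck it.

>>> send_rows(
  rows="0 0 0 0 -0.05 0 1;0 0 0 0 -0.1 0 1;0 0 0 0 -0.125 0 1;0 0 0 0 -0.125 0 1;0 0 0 0 -0.125 0 1",
)

```text
time: 24.68
eef_pos: [0.4071, 0.0039, 0.2958]
tcp_rot: [0.997, -0.081, -0.0, 0.0]
contact_force: [-1.0, -0.0, -1.0]
opening: 1.005
finger_force: 0.0
```

```bash
sed -i 's/chk.png/chk2.png/' chk.py; python3 chk.py
```

```text
short along -0.0024 across 0.0026 yaw 0.002 iou 0.970
medium along -0.0019 across 0.0023 yaw 0.006 iou 0.964
long along -0.0020 across 0.0008 yaw 0.032 iou 0.799
```

View pics/chk2.png

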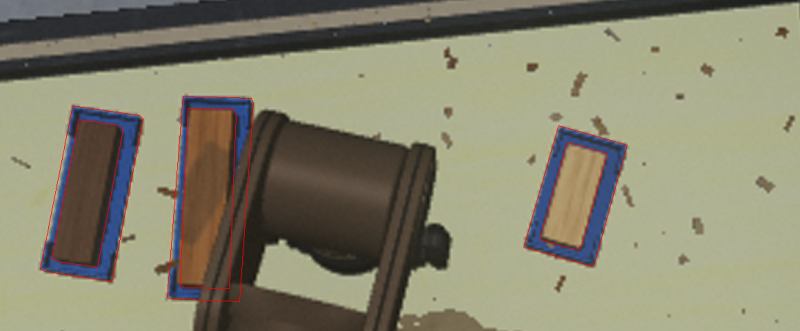

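All three strips measure within about 3 mm of their tray centres, so I'm handing in.

```bash
python3 -c "
from plant import ctrl
print(ctrl.sign_off())"
```

```text
the job is handed in; nothing more can be done
None
```

The job is handed in at about 25 s of robot time: each strip lies released in its own tray, within about 3 mm of centre by the top camera, and the arm never came near the block or the tape roll; the sign-off gave no verdict.

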